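# Set the transformer stack and capacitors on a power supply chassis

## Task

Fit the loose parts to the power supply chassis. Centred over the bolt hole of the round steel mounting disc goes the rubber pad, on the pad the ring transformer, and on top of the transformer the dished clamping plate; stand the tall capacitor in the left-hand band clamp and the short one in the right-hand clamp (left as seen from the robot, looking ahead). Everything sits flat and upright, centred on its place, and the solder reel stays where it is.

Things in the scene. Friction and masses are not known exactly. Their poses are not given: they have to be found in the camera images.
- pad_mid (a point): Centre (half-way up) of the loose rubber pad: a flat matt black ring 64 mm across and 6 mm thick with a 20 mm hole, about 30 g. It lies flat on the blue-grey mat at the start (mat 3 mm thick, top at z = 0.003; the mat and the chassis stand on opposite sides of the robot's centre line, either way round). z axis up. Grip it across its full width.
- toroid_mid (a point): Centre (half-way up) of the loose ring-core (toroidal) transformer: a copper-brown wound ring 60 mm across and 30 mm high with a 22 mm hole and a pale tape band round it, about 0.33 kg. Lies flat on the mat at the start, z axis up.
- plate_mid (a point): Centre (half-way up) of the loose dished clamping plate: a bright steel disc 54 mm across and 6 mm high with a flat underside, a shallow recess in its top and a small bolt hole, about 60 g. Lies flat on the mat at the start, recess up, z axis up.
- cap_tall_mid (a point): Centre (half-way up) of the loose tall capacitor: an upright black can 36 mm across and 62 mm high, with two 3 mm high terminals on top, about 0.10 kg. Stands on the mat at the start, z axis up. Same diameter as the short one; told apart by height.
- cap_short_mid (a point): Centre (half-way up) of the loose short capacitor: an upright black can 36 mm across and 44 mm high, with two 3 mm high terminals on top, about 0.07 kg. Stands on the mat at the start, z axis up.
- disc: Round steel mounting disc, 78 mm across and 2 mm thick with a dark bolt hole in its middle, fixed on the chassis. Origin: centre of its underside, on the chassis sheet (sheet top at z = 0.010, so the disc's top is at z = 0.012). z axis up. The chassis is a bare aluminium sheet 240 mm (x) by 340 mm (y) with a 15 mm lip along its near edge and a 27 mm rear panel along its far edge.
- clamp_a: One of two like capacitor clamps fixed on the chassis: an upright split steel band, 52 mm inside, 12 mm high, open at the top, with two ears 12 mm long at the split (its +x side). Origin: centre of the band at the chassis sheet (z = 0.010), which is also the floor that a capacitor stands on. z axis up. It may be the left or the right clamp: compare the y of the two (left is larger y). The disc may lie left of, between or right of the clamps; the three stand about 0.1 m apart.
- clamp_b: The other capacitor clamp, the same as clamp_a.
- reel_mid (a point): Centre (half-way up) of the solder reel, a bystander among the parts on the mat: a white flanged spool of bright solder wire, 54 mm across and 40 mm high, standing loose on its flat end. To be left where it is. The parts and the reel stand in two rows along y, rows about 0.12 m apart and 0.1 m between neighbours of a row; which stands where changes.
Things that resemble listed ones, but are neither listed nor needed, are in the scene too. What is shaped like the part that bears cap_tall_mid but orange is not meant.

How it is judged:
At the end, for the whole second after the job is handed in: Pad, transformer and dished plate lie flat in that order on the disc, each within 10 mm of its centre; tall capacitor upright on the floor of the left clamp (larger y), short one in the right; solder reel within 20 mm of its start; all released and at rest (horizontal distance between each of pad_mid, toroid_mid, plate_mid and disc below 0.01 m and z of pad_mid in the frame of disc between 0.002 and 0.008 m and angle between each of pad_mid, toroid_mid, plate_mid's own z axis and vertical below 0.1 rad and z of toroid_mid in the frame of disc between 0.02 and 0.026 m and z of plate_mid in the frame of disc between 0.038 and 0.044 m and ((y of clamp_a in the frame of clamp_b above 0 m and horizontal distance between cap_tall_mid and clamp_a below 0.01 m and z of cap_tall_mid in the frame of clamp_a below 0.034 m and angle between each of cap_tall_mid, cap_short_mid's own z axis and vertical below 0.1 rad and horizontal distance between cap_short_mid and clamp_b below 0.01 m and z of cap_short_mid in the frame of clamp_b below 0.025 m) or (y of clamp_b in the frame of clamp_a above 0 m and horizontal distance between cap_tall_mid and clamp_b below 0.01 m and z of cap_tall_mid in the frame of clamp_b below 0.034 m and angle between each of cap_tall_mid, cap_short_mid's own z axis and vertical below 0.1 rad and horizontal distance between cap_short_mid and clamp_a below 0.01 m and z of cap_short_mid in the frame of clamp_a below 0.025 m)) and distance of reel_mid from where it was at the start of the episode below 0.02 m and linear speed of each of pad, toroid, plate, cap_tall, cap_short below 0.01 m/s and angular speed of each of pad, toroid, plate, cap_tall, cap_short below 0.1 rad/s); the robot touches nothing.
It fails at once if the solder reel is pushed away or lifted (moved over 20 mm) (distance of reel_mid from where it was at the start of the episode above 0.02 m).
It also fails if it takes over 138 s, if anything falls off the work surface, if the arm or the gripper's body presses on something with over 40 N, if the wrist force passes 120 N, or if a joint passes its speed limit or range.

## Robot

A 6-joint arm with a two-finger parallel gripper is mounted at the origin on the work surface. World frame = base frame: x ahead of the robot, y to its left, z up, the work surface at z = 0. Lengths are in m, angles in rad, forces in N, time in s.
With the tool pointing down it reaches from about 0.425 to 0.95 m from the base axis. Payload 14.7 kg.
Tool frame: the origin (TCP) lies on the centre line of the jaws, within the pads' length; the fingertips stand 8 mm ahead of it and the grasp point (between the pads) lies 11 mm behind it; z points along the fingers, y is the line along which they close (so a half turn about z gives the same grasp; the last joint's range is limited). The gripper opens to 85 mm and grips with 20 to 120 N. Pads are 22 mm wide; open, the fingers measure 114 mm over their backs; the gripper's body (76 mm by 85 mm) begins 54 mm behind the grasp point. The pads swing forward as they close: fully open they stand 13 mm farther back than shut.
Start: joints at [1.183, 0.48, 1.596, -0, 1.065, -0.047], TCP at [0.217, 0.613, 0.239] pointing down, gripper open.
Joint ranges: [-2.75, 2.75], [-0.82, 2.05], [0.23, 2.67], [-1.56, 4.7], [0.09, 2.69], [-2.92, 2.92]. Speed limits (rad/s): [1.89, 1.89, 2.39, 3.01, 3.01, 3.01].

## Interface

Orientations are given as a unit quaternion [x, y, z, w].
In Python, from workcell import telemetry, vision, arm gives the robot as it stands.
- The arm moves only by the tool play_rows, never from a script. Its argument "deltas" is a list of rows, each an object with "gripper": the opening, from 0 (shut) to 1 (fully open); "delta_pos": the shift along the tool's x, y, z in mm, a list of three; "yaw": the turn about the tool's z in degrees. A call has 1 to 10 rows; each row is the pose to reach, as a shift and turn from the pose commanded when the call began, along the tool's axes at that moment; what a row does not reach only later rows make up. A row lasts 1/8 s, in which the tool goes at most 62.5 mm and 10.7 degrees, less where a joint would pass 70% of its speed; a pose out of reach is approached as far as the arm can. A call with a gripper value outside its range is refused whole. The fingers move at their own pace and stop on an object; the grip force is fixed at half the most. Time passes only in rows, so rows that repeat a pose let the fingers close. It gives the time, the measured TCP pose, the force, the opening and the grip force at its end, in the units of the state.
- telemetry.get_obs(): the state, without advancing time (a new reading comes with each control period).
- vision.grab_frame(name): name is "side" or "top"; returns a dict with "color" (384x512x3 uint8, red, green, blue), "camera_matrix" (3x3 intrinsics, pixels), "D" ([k1, k2, p1, p2, k3] as OpenCV has them; the pictures are not rectified), "position" and "attitude" of the camera in the world. Camera axes: x right, y down, z forward; pixel columns grow to the right and rows downward; lengths in m; the calibration is good to about 2 mm. A picture is of the moment at which its call begins. There is no depth.
- arm.close_job(): hands the job in; it is judged then, once.
The state is a dict: "time": time; "q": joint angles; "dq": joint speeds; "tau": joint torques, N m; "tool_pos": TCP position; "tool_rot": TCP orientation; "ft_force": force on the tool from outside, world axes, zero at the start; "ft_torque": the same for the moment, N m; "gripper_width": opening from 0.0 (shut) to 1.0 (fully open); "grasp_force": force on a finger pad.
Only numpy, scipy, OpenCV 4.12 (cv2) and the standard library are available. Lean on these libraries where they do the work, as an engineer would, in place of code of your own. Each camera call takes 0.05 s, during which the arm holds its last target. There are 200 camera calls.

## Working session

There is one attempt and no reset: what is moved stays moved. The work goes in short steps, Python scripts to look and compute and a tool call to move; the robot and the scene stay as the last step left them, time stands still between calls to the robot, and variables do not carry over. Pictures are saved under pics/ and viewed, at most 14 in all, crops included, and the job is handed in when it is done.

Besides the shell and the picture viewer there is one more tool, called after "Request:" as name(argument=value, ...), one argument or row to a line, values as JSON. play_rows: Moves the arm, as the interface text tells. Its arguments: {"type":"object","properties":{"deltas":{"type":"array","items":{"type":"object","properties":{"gripper":{"type":"number"},"delta_pos":{"type":"array","items":{"type":"number"}},"yaw":{"type":"number"}}}}},"required":["deltas"]}

```bash
mkdir -p pics; cat > h.py <<'E'
import numpy as np, cv2
from scipy.spatial.transform import Rotation as R
from workcell import telemetry, vision, arm
def grab(n,save):
    f=vision.grab_frame(n); cv2.imwrite(f'pics/{save}.png',cv2.cvtColor(f['color'],cv2.COLOR_RGB2BGR))
    np.savez(f'pics/{save}.npz',**{k:np.array(f[k]) for k in f}); return f
def load(s): return np.load(f'pics/{s}.npz')
def px2w(f,uv,z):
    uv=np.array(uv,float).reshape(-1,1,2); n=cv2.undistortPoints(uv,f['camera_matrix'],f['D'])[:,0]
    d=R.from_quat(f['attitude']).apply(np.c_[n,np.ones(len(n))]); p=f['position']
    return p+d*((z-p[2])/d[:,2])[:,None]
def w2px(f,P):
    r=R.from_quat(f['attitude']).inv(); 
    return cv2.projectPoints(np.array(P,float).reshape(-1,3),r.as_rotvec(),-r.apply(f['position']),f['camera_matrix'],f['D'])[0][:,0]
E
python3 - <<'E'
from h import *
for n in('top','side'):
    f=grab(n,n+'0'); print(n,f['position'],f['attitude'],f['camera_matrix'])
o=telemetry.get_obs(); print(o)
a=cv2.imread('pics/top0.png');cv2.imwrite('pics/top0b.png',cv2.resize(a,(800,600),interpolation=cv2.INTER_CUBIC))
E
```

```text
top [0.2204035  0.00653386 1.41776096] [ 0.7101763  -0.70063816  0.05347652 -0.0435438 ] [[477.77200777   0.         257.79307737]
 [  0.         477.77200777 199.42057554]
 [  0.           0.           1.        ]]
side [ 0.11362886 -0.70236569  0.70642515] [ 0.89082997 -0.19355915  0.07570927 -0.40401104] [[379.64063166   0.         260.08739561]
 [  0.         379.64063166 192.43468437]
 [  0.           0.           1.        ]]
{'time': 0.1, 'q': array([ 1.18341977e+00,  4.80754952e-01,  1.59683253e+00, -2.17818605e-06,
        1.06509477e+00, -4.66470345e-02]), 'dq': array([-0.00078606, -0.00123211, -0.0001832 ,  0.00071032, -0.00037679,
       -0.00146607]), 'tau': array([-2.46995833e-04, -9.52240562e+01, -4.31044078e+01, -1.08389393e-04,
        5.01395189e-03,  7.24685805e-06]), 'tool_pos': array([0.21708294, 0.61228479, 0.23873768]), 'tool_rot': array([ 1.69541297e-01,  9.85522933e-01, -5.32227158e-04, -1.16372142e-04]), 'ft_force': array([-0.14773662,  0.15824154,  0.52412653]), 'ft_torque': array([-0.00311335,  0.02092061,  0.02932035]), 'grasp_force': 0.0, 'gripper_width': 1.0013332538070727}
```

View pics/top0b.png

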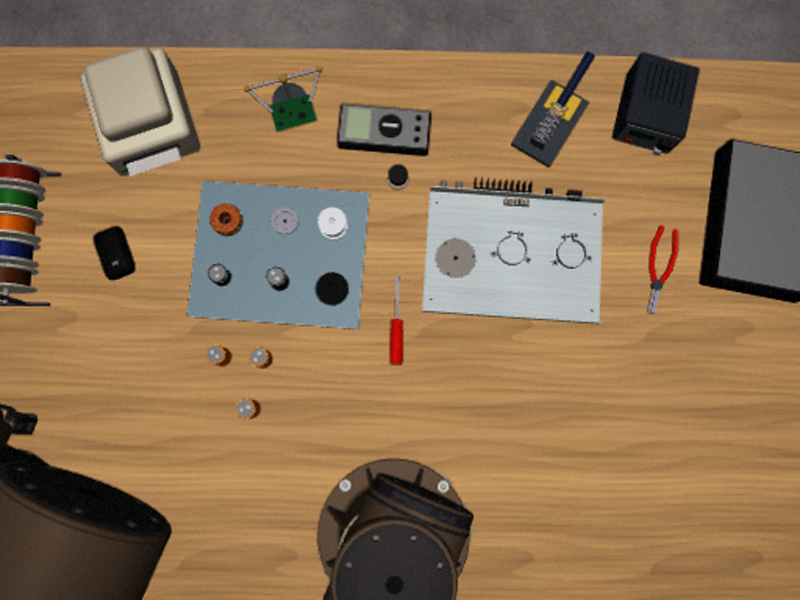

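View pics/side0.png

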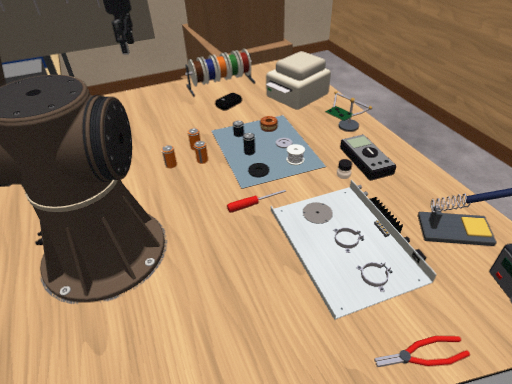

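The mat lies on the left. Far row: toroid (225,219), plate (284,221) and reel (332,222). Near row: can (219,273), can (277,277) and pad (332,289). The disc (456,258) and the two clamps (512,250) and (571,253) are on the right. The orange cans near (240,370) and the small jar at (398,177) are decoys. The side view suggests the can nearer the robot's centre line, at (249,143), is the tall one. I'll confirm that in crops.

```bash
python3 - <<'E'
import cv2,numpy as np
a=cv2.imread('pics/top0.png');s=cv2.imread('pics/side0.png')
cv2.imwrite('pics/c1.png',cv2.resize(a[112:212,115:245],None,fx=6,fy=6,interpolation=cv2.INTER_CUBIC))
cv2.imwrite('pics/c2.png',cv2.resize(a[112:212,265:395],None,fx=6,fy=6,interpolation=cv2.INTER_CUBIC))
cv2.imwrite('pics/c3.png',cv2.resize(s[105:205,200:330],None,fx=6,fy=6,interpolation=cv2.INTER_CUBIC))
E
```

```text
(no output)
```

View pics/c1.png

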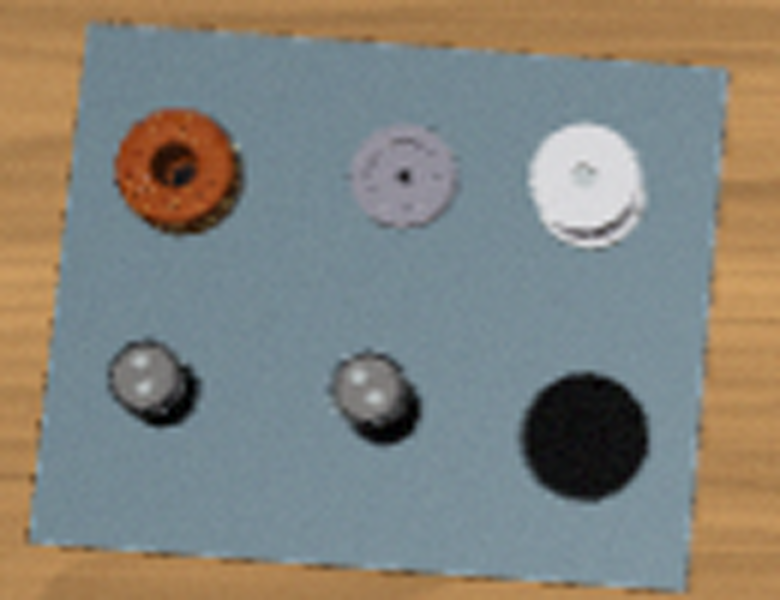

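View pics/c2.png

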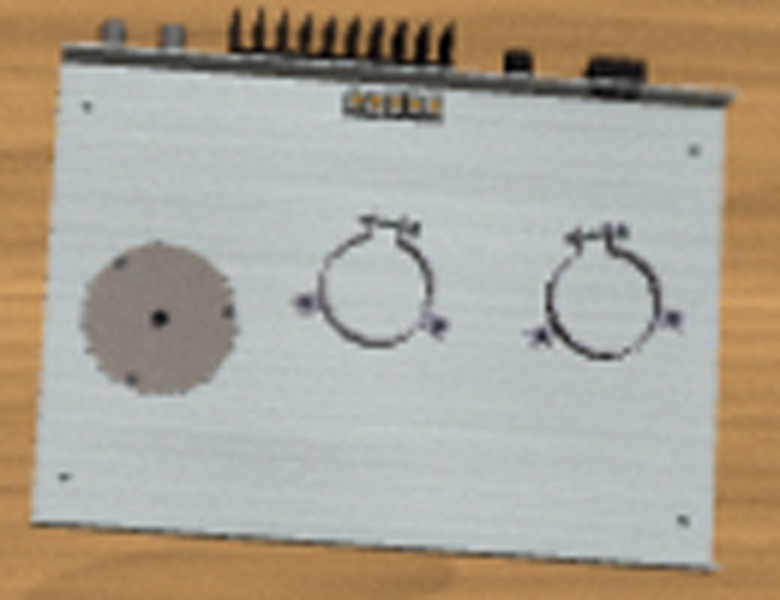

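View pics/c3.png

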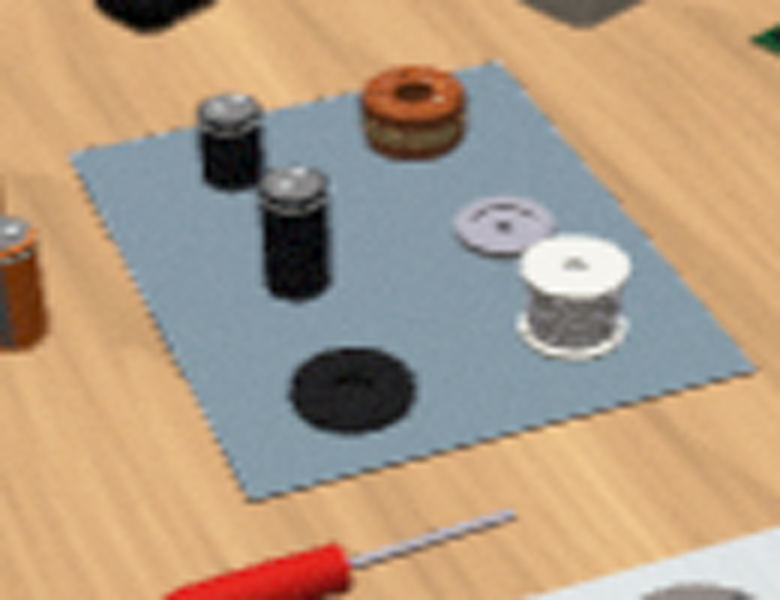

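The crops confirm the parts. In c3 the tall can is (295,230) and the short one (230,140), so in c1 the tall top is (370,386) and the short top (147,373). The other can-shaped objects are orange and so not meant. Next, pixels to positions from both views.

```bash
cat > m.py <<'E'
from h import *
def c(p,o,k=6): return (np.array(p)+.5)/k-.5+np.array(o)
t=load('top0');s=load('side0')
T=dict(tor=((178,165),.033),plate=((404,176),.009),reel=((585,178),.043),pad=((586,436),.009),tall=((370,386),.065),short=((147,373),.047))
S=dict(tor=(413,92),plate=(503,226),reel=(575,266),pad=(352,388),tall=(295,184),short=(230,108))
for n,(p,z) in T.items(): print(n,px2w(t,c(p,(115,112)),z).round(4),px2w(s,c(S[n],(200,105)),z).round(4))
D=dict(disc=((159,318),.012),cl=((376,290),.022),cr=((604,300),.022))
for n,(p,z) in D.items(): print(n,px2w(t,c(p,(265,112)),z).round(4))
print('side',px2w(s,(317.5,212.5),.012),px2w(s,(348,235),.022),px2w(s,(375,272),.022))
E
python3 m.py
```

```text
tor [[0.5885 0.3289 0.033 ]] [[0.5873 0.3291 0.033 ]]
plate [[0.5907 0.2199 0.009 ]] [[0.5892 0.2178 0.009 ]]
reel [[0.582  0.1256 0.043 ]] [[0.5826 0.1252 0.043 ]]
pad [[0.459  0.1246 0.009 ]] [[0.4579 0.1227 0.009 ]]
tall [[0.4723 0.224  0.065 ]] [[0.4722 0.2244 0.065 ]]
short [[0.4805 0.3358 0.047 ]] [[0.4794 0.3367 0.047 ]]
disc [[ 0.522  -0.1108  0.012 ]]
cl [[ 0.5359 -0.2185  0.022 ]]
cr [[ 0.5328 -0.3331  0.022 ]]
side [[ 0.52185307 -0.1137386   0.012     ]] [[ 0.54271304 -0.21966542  0.022     ]] [[ 0.53477765 -0.33498058  0.022     ]]
```

Both views agree within about 2 mm. I'll align the tool so that tool x is world y and tool y is world x, and move above the pad.

Request:
play_rows(
  deltas=[
    {"delta_pos": [-391,-379,119],"yaw": 70.5,"gripper": 1},
    {"delta_pos": [-391,-379,119],"yaw": 70.5,"gripper": 1},
    {"delta_pos": [-391,-379,119],"yaw": 70.5,"gripper": 1},
    {"delta_pos": [-391,-379,119],"yaw": 70.5,"gripper": 1},
    {"delta_pos": [-391,-379,119],"yaw": 70.5,"gripper": 1},
    {"delta_pos": [-391,-379,119],"yaw": 70.5,"gripper": 1},
    {"delta_pos": [-391,-379,119],"yaw": 70.5,"gripper": 1},
    {"delta_pos": [-391,-379,119],"yaw": 70.5,"gripper": 1},
    {"delta_pos": [-391,-379,119],"yaw": 70.5,"gripper": 1},
    {"delta_pos": [-391,-379,119],"yaw": 70.5,"gripper": 1},
  ],
)

```text
time: 1.35
tool_pos: [0.46, 0.1215, 0.1194]
tool_rot: [0.709, 0.705, -0.001, -0.0]
ft_force: [-0.9, 0.3, 0.3]
gripper_width: 0.999
grasp_force: 0.0
```

Request:
play_rows(
  deltas=[
    {"delta_pos": [1,-1,45],"yaw": 0,"gripper": 0.85},
    {"delta_pos": [1,-1,85],"yaw": 0,"gripper": 0.85},
    {"delta_pos": [1,-1,100],"yaw": 0,"gripper": 0.85},
    {"delta_pos": [1,-1,100],"yaw": 0,"gripper": 0.85},
    {"delta_pos": [1,-1,100],"yaw": 0,"gripper": 0.85},
  ],
)

```text
time: 1.98
tool_pos: [0.4587, 0.1261, 0.0214]
tool_rot: [0.707, 0.707, 0.001, 0.0]
ft_force: [0.3, 0.6, -0.5]
gripper_width: 0.85
grasp_force: 0.0
```

```bash
python3 - <<'E'
from h import *
grab('side','s1');s=cv2.imread('pics/s1.png')
cv2.imwrite('pics/s1c.png',cv2.resize(s[90:200,190:320],None,fx=5,fy=5,interpolation=cv2.INTER_CUBIC))
print(telemetry.get_obs()['tool_pos'])
E
```

```text
[0.45886079 0.12607123 0.02150842]
```

View pics/s1c.png

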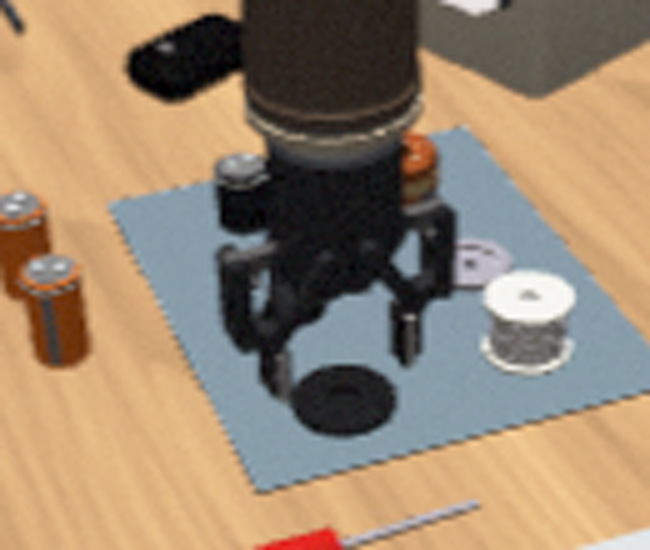

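The jaws straddle the pad and clear the tall can behind and the reel. I'll go lower.

Request:
play_rows(
  deltas=[
    {"delta_pos": [-2,0,6],"yaw": 0,"gripper": 0.85},
    {"delta_pos": [-2,0,9],"yaw": 0,"gripper": 0.85},
    {"delta_pos": [-2,0,9],"yaw": 0,"gripper": 0.85},
    {"delta_pos": [-2,0,9],"yaw": 0,"gripper": 0.85},
  ],
)

```text
time: 2.52
tool_pos: [0.4581, 0.1237, 0.0113]
tool_rot: [0.707, 0.707, -0.0, -0.0]
ft_force: [-0.0, 0.3, 1.2]
gripper_width: 0.852
grasp_force: 0.0
```

Request:
play_rows(
  deltas=[
    {"delta_pos": [0,0,3],"yaw": 0,"gripper": 0.85},
    {"delta_pos": [0,0,3],"yaw": 0,"gripper": 0.85},
    {"delta_pos": [0,0,3],"yaw": 0,"gripper": 0.85},
  ],
)

```text
time: 2.9
tool_pos: [0.4581, 0.1237, 0.0083]
tool_rot: [0.707, 0.707, -0.0, -0.0]
ft_force: [-0.4, 0.8, -0.6]
gripper_width: 0.852
grasp_force: 0.0
```

Request:
play_rows(
  deltas=[
    {"delta_pos": [0,0,2],"yaw": 0,"gripper": 0.8},
    {"delta_pos": [0,0,3],"yaw": 0,"gripper": 0.8},
    {"delta_pos": [0,0,3],"yaw": 0,"gripper": 0.8},
  ],
)

```text
time: 3.28
tool_pos: [0.458, 0.1237, 0.0052]
tool_rot: [0.707, 0.707, -0.0, -0.0]
ft_force: [-0.4, 0.1, 0.1]
gripper_width: 0.8
grasp_force: 0.0
```

Request:
play_rows(
  deltas=[
    {"delta_pos": [0,0,2],"yaw": 0,"gripper": 0.8},
    {"delta_pos": [0,0,2],"yaw": 0,"gripper": 0.8},
    {"delta_pos": [0,0,2],"yaw": 0,"gripper": 0.8},
  ],
)

```text
time: 3.65
tool_pos: [0.4582, 0.1238, 0.0037]
tool_rot: [0.707, 0.707, 0.0, 0.0]
ft_force: [-1.6, -0.6, 14.9]
gripper_width: 0.802
grasp_force: 7.6
```

Contact with the mat came at TCP z of about 0.0045 m, so the tips sit about 1.5 mm below TCP at this opening. I'll lift 2 mm and close.

Request:
play_rows(
  deltas=[
    {"delta_pos": [0,0,-3],"yaw": 0,"gripper": 0.8},
    {"delta_pos": [0,0,-3],"yaw": 0,"gripper": 0.6},
    {"delta_pos": [0,0,-3],"yaw": 0,"gripper": 0.6},
    {"delta_pos": [0,0,-3],"yaw": 0,"gripper": 0.6},
    {"delta_pos": [0,0,-3],"yaw": 0,"gripper": 0.6},
  ],
)

```text
time: 4.28
tool_pos: [0.4581, 0.1238, 0.007]
tool_rot: [0.707, 0.707, 0.0, 0.0]
ft_force: [-3.2, -0.2, 23.2]
gripper_width: 0.712
grasp_force: 59.2
```

Request:
play_rows(
  deltas=[
    {"delta_pos": [0,0,-10],"yaw": 0,"gripper": 0.6},
    {"delta_pos": [0,0,-40],"yaw": 0,"gripper": 0.6},
    {"delta_pos": [0,0,-80],"yaw": 0,"gripper": 0.6},
    {"delta_pos": [0,0,-80],"yaw": 0,"gripper": 0.6},
  ],
)

```text
time: 4.78
tool_pos: [0.4596, 0.1241, 0.0888]
tool_rot: [0.707, 0.707, 0.002, 0.001]
ft_force: [-0.2, -0.2, -0.4]
gripper_width: 0.709
grasp_force: 64.9
```

```bash
python3 - <<'E'
from h import *
grab('side','s2');s=cv2.imread('pics/s2.png')
cv2.imwrite('pics/s2c.png',cv2.resize(s[70:200,190:320],None,fx=4.6,fy=4.6,interpolation=cv2.INTER_CUBIC))
o=telemetry.get_obs();print(o['tool_pos'],o['gripper_width'],o['grasp_force'],o['ft_force'])
E
```

```text
[0.45890591 0.12390181 0.0874505 ] 0.7042611835690673 64.88595485687256 [-0.26782965  0.27539414 -0.28686086]
```

View pics/s2c.png

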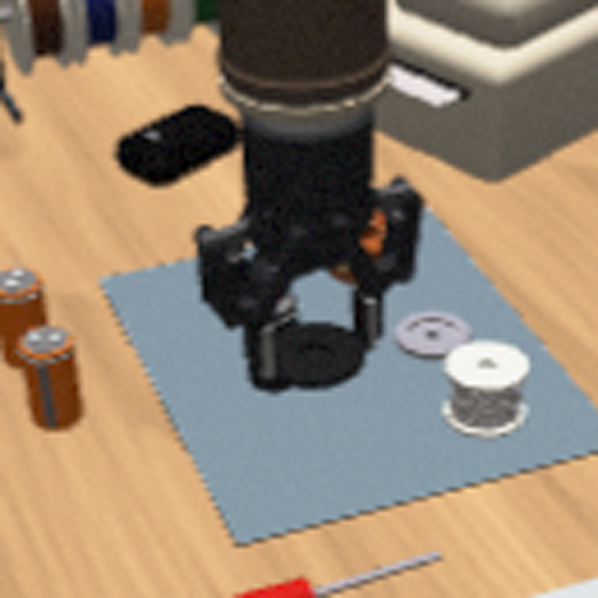

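The pad is held flat. I'll carry it to the disc.

Request:
play_rows(
  deltas=[
    {"delta_pos": [-30,8,0],"yaw": 0,"gripper": 0.6},
    {"delta_pos": [-75,20,0],"yaw": 0,"gripper": 0.6},
    {"delta_pos": [-125,33,0],"yaw": 0,"gripper": 0.6},
    {"delta_pos": [-175,47,0],"yaw": 0,"gripper": 0.6},
    {"delta_pos": [-215,57,0],"yaw": 0,"gripper": 0.6},
    {"delta_pos": [-236,63,20],"yaw": 0,"gripper": 0.6},
    {"delta_pos": [-236,63,40],"yaw": 0,"gripper": 0.6},
    {"delta_pos": [-236,63,55],"yaw": 0,"gripper": 0.6},
    {"delta_pos": [-236,63,60],"yaw": 0,"gripper": 0.6},
    {"delta_pos": [-236,63,60],"yaw": 0,"gripper": 0.6},
  ],
)

```text
time: 6.08
tool_pos: [0.5207, -0.1119, 0.026]
tool_rot: [0.707, 0.707, -0.0, -0.0]
ft_force: [0.8, 1.2, -0.6]
gripper_width: 0.708
grasp_force: 64.9
```

Request:
play_rows(
  deltas=[
    {"delta_pos": [0,1,4],"yaw": 0,"gripper": 0.6},
    {"delta_pos": [0,1,8],"yaw": 0,"gripper": 0.6},
    {"delta_pos": [0,1,9],"yaw": 0,"gripper": 0.6},
    {"delta_pos": [0,1,9],"yaw": 0,"gripper": 0.6},
  ],
)

```text
time: 6.58
tool_pos: [0.5219, -0.1123, 0.0173]
tool_rot: [0.707, 0.707, -0.0, 0.0]
ft_force: [-0.3, 0.6, -0.1]
gripper_width: 0.707
grasp_force: 64.9
```

Request:
play_rows(
  deltas=[
    {"delta_pos": [0,0,1],"yaw": 0,"gripper": 0.6},
    {"delta_pos": [0,0,1],"yaw": 0,"gripper": 0.9},
    {"delta_pos": [0,0,1],"yaw": 0,"gripper": 0.9},
    {"delta_pos": [0,0,1],"yaw": 0,"gripper": 0.9},
    {"delta_pos": [0,0,-20],"yaw": 0,"gripper": 0.9},
    {"delta_pos": [0,0,-70],"yaw": 0,"gripper": 1},
    {"delta_pos": [100,5,-100],"yaw": 0,"gripper": 1},
    {"delta_pos": [160,10,-100],"yaw": 0,"gripper": 1},
    {"delta_pos": [220,20,-100],"yaw": 0,"gripper": 1},
    {"delta_pos": [280,30,-100],"yaw": 0,"gripper": 1},
  ],
)

```text
time: 7.82
tool_pos: [0.5469, 0.1351, 0.1172]
tool_rot: [0.707, 0.707, 0.0, 0.0]
ft_force: [1.2, 0.4, -0.3]
gripper_width: 1.001
grasp_force: 0.0
```

```bash
python3 - <<'E'
from h import *
f=grab('top','t2');g=grab('side','s3');print(telemetry.get_obs()['tool_pos'])
a=cv2.imread('pics/t2.png');s=cv2.imread('pics/s3.png')
A=cv2.resize(a[140:190,265:330],(520,400),interpolation=cv2.INTER_CUBIC)
B=cv2.resize(s[185:240,285:350],(260,220),interpolation=cv2.INTER_CUBIC)
c=np.zeros((400,800,3),np.uint8);c[:,:520]=A;c[:220,530:790]=B;cv2.imwrite('pics/t2c.png',c)
E
```

```text
[0.54772656 0.13847025 0.11710665]
```

View pics/t2c.png

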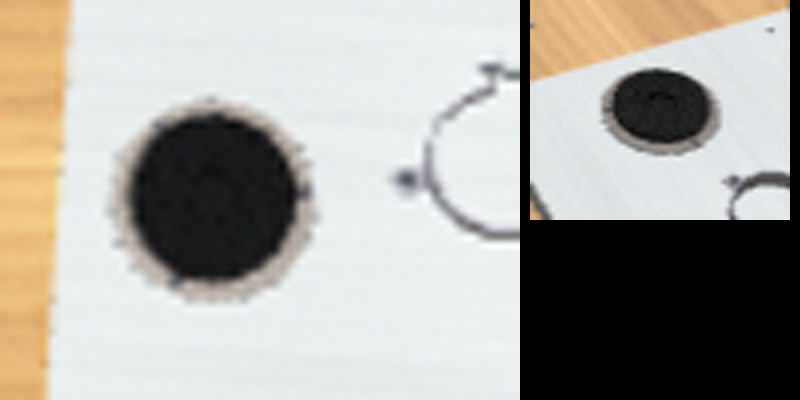

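The pad is centred on the disc to within about 1.5 mm: pad (214,197), disc (213,200). Next is the toroid.

Request:
play_rows(
  deltas=[
    {"delta_pos": [60,12,0],"yaw": 0,"gripper": 1},
    {"delta_pos": [120,25,0],"yaw": 0,"gripper": 1},
    {"delta_pos": [175,40,0],"yaw": 0,"gripper": 1},
    {"delta_pos": [185,40,0],"yaw": 0,"gripper": 1},
    {"delta_pos": [185,40,0],"yaw": 0,"gripper": 1},
    {"delta_pos": [185,40,0],"yaw": 0,"gripper": 1},
  ],
)

```text
time: 8.68
tool_pos: [0.5866, 0.3165, 0.1166]
tool_rot: [0.708, 0.707, -0.0, -0.0]
ft_force: [-0.7, 0.5, 0.3]
gripper_width: 1.002
grasp_force: 0.0
```

Request:
play_rows(
  deltas=[
    {"delta_pos": [8,1,0],"yaw": 0,"gripper": 0.9},
    {"delta_pos": [8,1,40],"yaw": 0,"gripper": 0.9},
    {"delta_pos": [8,1,60],"yaw": 0,"gripper": 0.9},
    {"delta_pos": [8,1,60],"yaw": 0,"gripper": 0.9},
    {"delta_pos": [8,1,60],"yaw": 0,"gripper": 0.9},
  ],
)

```text
time: 9.3
tool_pos: [0.5884, 0.3262, 0.0576]
tool_rot: [0.707, 0.707, 0.0, 0.0]
ft_force: [0.7, 0.4, -0.1]
gripper_width: 0.9
grasp_force: 0.0
```

Request:
play_rows(
  deltas=[
    {"delta_pos": [3,0,20],"yaw": 0,"gripper": 0.9},
    {"delta_pos": [3,0,40],"yaw": 0,"gripper": 0.9},
    {"delta_pos": [3,0,47],"yaw": 0,"gripper": 0.9},
    {"delta_pos": [3,0,47],"yaw": 0,"gripper": 0.9},
    {"delta_pos": [3,0,47],"yaw": 0,"gripper": 0.55},
    {"delta_pos": [3,0,47],"yaw": 0,"gripper": 0.55},
    {"delta_pos": [3,0,47],"yaw": 0,"gripper": 0.55},
    {"delta_pos": [3,0,47],"yaw": 0,"gripper": 0.55},
  ],
)

```text
time: 10.3
tool_pos: [0.5882, 0.3292, 0.0105]
tool_rot: [0.707, 0.707, 0.0, 0.0]
ft_force: [-2.0, -1.7, 6.1]
gripper_width: 0.688
grasp_force: 65.0
```

Request:
play_rows(
  deltas=[
    {"delta_pos": [0,0,-15],"yaw": 0,"gripper": 0.55},
    {"delta_pos": [0,0,-50],"yaw": 0,"gripper": 0.55},
    {"delta_pos": [-20,0,-85],"yaw": 0,"gripper": 0.55},
    {"delta_pos": [-60,-10,-90],"yaw": 0,"gripper": 0.55},
    {"delta_pos": [-110,-18,-90],"yaw": 0,"gripper": 0.55},
    {"delta_pos": [-160,-26,-90],"yaw": 0,"gripper": 0.55},
    {"delta_pos": [-210,-33,-90],"yaw": 0,"gripper": 0.55},
    {"delta_pos": [-260,-40,-90],"yaw": 0,"gripper": 0.55},
    {"delta_pos": [-310,-47,-90],"yaw": 0,"gripper": 0.55},
    {"delta_pos": [-340,-52,-90],"yaw": 0,"gripper": 0.55},
  ],
)

```text
time: 11.55
tool_pos: [0.5355, -0.0131, 0.1006]
tool_rot: [0.708, 0.706, 0.0, 0.0]
ft_force: [1.1, 1.1, -3.3]
gripper_width: 0.688
grasp_force: 65.8
```

Request:
play_rows(
  deltas=[
    {"delta_pos": [-40,-6,0],"yaw": 0,"gripper": 0.55},
    {"delta_pos": [-80,-11,0],"yaw": 0,"gripper": 0.55},
    {"delta_pos": [-101,-14,15],"yaw": 0,"gripper": 0.55},
    {"delta_pos": [-101,-14,40],"yaw": 0,"gripper": 0.55},
    {"delta_pos": [-101,-14,50],"yaw": 0,"gripper": 0.55},
    {"delta_pos": [-101,-14,50],"yaw": 0,"gripper": 0.55},
    {"delta_pos": [-101,-14,50],"yaw": 0,"gripper": 0.55},
  ],
)

```text
time: 12.42
tool_pos: [0.5222, -0.1117, 0.0505]
tool_rot: [0.707, 0.707, 0.0, 0.0]
ft_force: [0.4, -0.7, -4.3]
gripper_width: 0.679
grasp_force: 65.7
```

Request:
play_rows(
  deltas=[
    {"delta_pos": [0,0,12],"yaw": 0,"gripper": 0.55},
    {"delta_pos": [0,0,20],"yaw": 0,"gripper": 0.55},
    {"delta_pos": [0,0,24],"yaw": 0,"gripper": 0.55},
    {"delta_pos": [0,0,24],"yaw": 0,"gripper": 0.55},
    {"delta_pos": [0,0,24],"yaw": 0,"gripper": 0.55},
  ],
)

```text
time: 13.05
tool_pos: [0.5216, -0.1119, 0.0255]
tool_rot: [0.707, 0.707, -0.0, -0.0]
ft_force: [0.1, 0.1, -3.7]
gripper_width: 0.686
grasp_force: 65.6
```

Request:
play_rows(
  deltas=[
    {"delta_pos": [0,0,1],"yaw": 0,"gripper": 0.55},
    {"delta_pos": [0,0,1],"yaw": 0,"gripper": 0.55},
  ],
)

```text
time: 13.3
tool_pos: [0.5217, -0.1119, 0.0254]
tool_rot: [0.707, 0.707, 0.0, 0.0]
ft_force: [-4.9, 1.1, 17.7]
gripper_width: 0.684
grasp_force: 68.3
```

Contact. Release, retreat and move towards the plate.

Request:
play_rows(
  deltas=[
    {"delta_pos": [0,0,0],"yaw": 0,"gripper": 0.9},
    {"delta_pos": [0,0,0],"yaw": 0,"gripper": 0.9},
    {"delta_pos": [0,0,0],"yaw": 0,"gripper": 0.9},
    {"delta_pos": [0,0,-25],"yaw": 0,"gripper": 0.9},
    {"delta_pos": [0,0,-80],"yaw": 0,"gripper": 0.9},
    {"delta_pos": [60,12,-90],"yaw": 0,"gripper": 0.9},
    {"delta_pos": [120,25,-90],"yaw": 0,"gripper": 0.9},
    {"delta_pos": [180,40,-90],"yaw": 0,"gripper": 0.9},
    {"delta_pos": [240,52,-90],"yaw": 0,"gripper": 0.9},
    {"delta_pos": [295,65,-90],"yaw": 0,"gripper": 0.9},
  ],
)

```text
time: 14.55
tool_pos: [0.5869, 0.1853, 0.1146]
tool_rot: [0.707, 0.707, 0.0, 0.0]
ft_force: [0.9, -0.7, 0.3]
gripper_width: 0.9
grasp_force: 0.0
```

```bash
python3 - <<'E'
from h import *
f=grab('top','t3');g=grab('side','s4');print(telemetry.get_obs()['tool_pos'])
print(w2px(f,[[.522,-.112,.048],[.522,-.112,.012]]),w2px(g,[[.522,-.112,.048],[.522,-.112,.018]]))
a=cv2.imread('pics/t3.png');s=cv2.imread('pics/s4.png')
A=cv2.resize(a[140:190,265:330],(520,400),interpolation=cv2.INTER_CUBIC)
B=cv2.resize(s[185:240,285:350],(260,220),interpolation=cv2.INTER_CUBIC)
c=np.zeros((400,800,3),np.uint8);c[:,:520]=A;c[:220,530:790]=B;cv2.imwrite('pics/t3c.png',c)
E
```

```text
[0.58799492 0.18818638 0.11471226]
[[292.52630449 162.01146206]
 [291.48672866 164.57661612]] [[318.31430201 201.90053466]
 [317.38770502 210.398982  ]]
```

View pics/t3c.png

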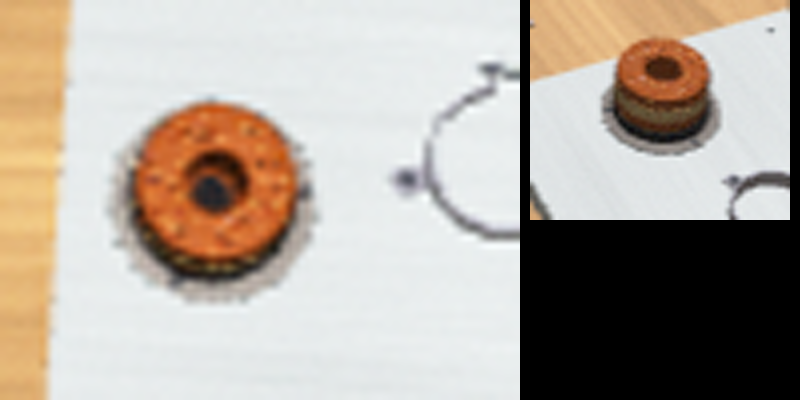

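The toroid sits flat and within about 2 mm: its top centre is (217,181), against about (223,180) predicted. Now the plate.

Request:
play_rows(
  deltas=[
    {"delta_pos": [29,2,0],"yaw": 0,"gripper": 0.8},
    {"delta_pos": [29,2,20],"yaw": 0,"gripper": 0.8},
    {"delta_pos": [29,2,60],"yaw": 0,"gripper": 0.8},
    {"delta_pos": [29,2,75],"yaw": 0,"gripper": 0.8},
    {"delta_pos": [29,2,75],"yaw": 0,"gripper": 0.8},
    {"delta_pos": [29,2,75],"yaw": 0,"gripper": 0.8},
  ],
)

```text
time: 15.4
tool_pos: [0.5896, 0.2121, 0.0408]
tool_rot: [0.707, 0.707, 0.001, 0.0]
ft_force: [0.5, 0.4, 0.4]
gripper_width: 0.802
grasp_force: 0.0
```

Request:
play_rows(
  deltas=[
    {"delta_pos": [7,0,10],"yaw": 0,"gripper": 0.8},
    {"delta_pos": [7,0,25],"yaw": 0,"gripper": 0.8},
    {"delta_pos": [7,0,31],"yaw": 0,"gripper": 0.8},
    {"delta_pos": [7,0,33],"yaw": 0,"gripper": 0.8},
    {"delta_pos": [7,0,33],"yaw": 0,"gripper": 0.8},
    {"delta_pos": [7,0,33],"yaw": 0,"gripper": 0.8},
  ],
)

```text
time: 16.15
tool_pos: [0.5891, 0.2191, 0.007]
tool_rot: [0.707, 0.707, 0.0, 0.0]
ft_force: [0.5, 0.4, 0.4]
gripper_width: 0.802
grasp_force: 0.0
```

Request:
play_rows(
  deltas=[
    {"delta_pos": [0,0,0],"yaw": 0,"gripper": 0.5},
    {"delta_pos": [0,0,0],"yaw": 0,"gripper": 0.5},
    {"delta_pos": [0,0,0],"yaw": 0,"gripper": 0.5},
    {"delta_pos": [0,0,0],"yaw": 0,"gripper": 0.5},
    {"delta_pos": [0,0,0],"yaw": 0,"gripper": 0.5},
  ],
)

```text
time: 16.77
tool_pos: [0.5897, 0.2193, 0.008]
tool_rot: [0.707, 0.707, 0.001, 0.0]
ft_force: [-1.2, -0.7, 14.7]
gripper_width: 0.597
grasp_force: 66.4
```

Request:
play_rows(
  deltas=[
    {"delta_pos": [0,0,-10],"yaw": 0,"gripper": 0.5},
    {"delta_pos": [0,0,-50],"yaw": 0,"gripper": 0.5},
    {"delta_pos": [0,0,-90],"yaw": 0,"gripper": 0.5},
    {"delta_pos": [-30,-6,-100],"yaw": 0,"gripper": 0.5},
    {"delta_pos": [-80,-17,-100],"yaw": 0,"gripper": 0.5},
    {"delta_pos": [-130,-27,-100],"yaw": 0,"gripper": 0.5},
    {"delta_pos": [-180,-37,-100],"yaw": 0,"gripper": 0.5},
    {"delta_pos": [-230,-48,-100],"yaw": 0,"gripper": 0.5},
    {"delta_pos": [-250,-52,-100],"yaw": 0,"gripper": 0.5},
  ],
)

```text
time: 17.9
tool_pos: [0.536, -0.0333, 0.1072]
tool_rot: [0.708, 0.706, -0.0, 0.0]
ft_force: [-0.1, 0.1, -1.1]
gripper_width: 0.597
grasp_force: 62.5
```

```bash
python3 - <<'E'
from h import *
g=grab('side','s5');o=telemetry.get_obs();print(o['tool_pos'],o['gripper_width'],o['grasp_force'])
p=w2px(g,o['tool_pos'])[0].astype(int);print(p)
s=cv2.imread('pics/s5.png');cv2.imwrite('pics/s5c.png',cv2.resize(s[p[1]-45:p[1]+75,p[0]-70:p[0]+80],None,fx=4,fy=4,interpolation=cv2.INTER_CUBIC))
E
```

```text
[ 0.53582155 -0.03430993  0.10716171] 0.5926951195244408 62.545799016952515
[309 165]
```

View pics/s5c.png

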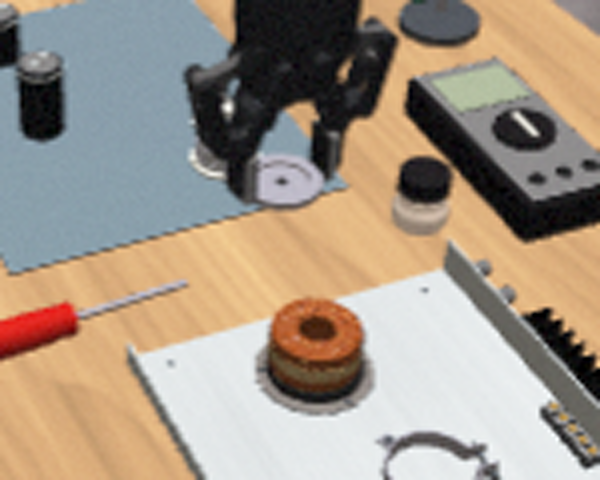

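The plate is held flat and the toroid stack looks good.

Request:
play_rows(
  deltas=[
    {"delta_pos": [-40,-7,0],"yaw": 0,"gripper": 0.5},
    {"delta_pos": [-77,-14,0],"yaw": 0,"gripper": 0.5},
    {"delta_pos": [-77,-14,25],"yaw": 0,"gripper": 0.5},
    {"delta_pos": [-77,-14,42],"yaw": 0,"gripper": 0.5},
    {"delta_pos": [-77,-14,46],"yaw": 0,"gripper": 0.5},
    {"delta_pos": [-77,-14,46],"yaw": 0,"gripper": 0.5},
    {"delta_pos": [-77,-14,46],"yaw": 0,"gripper": 0.5},
  ],
)

```text
time: 18.82
tool_pos: [0.5231, -0.1077, 0.0612]
tool_rot: [0.707, 0.707, 0.0, 0.0]
ft_force: [-0.3, -0.4, 0.1]
gripper_width: 0.595
grasp_force: 62.5
```

Request:
play_rows(
  deltas=[
    {"delta_pos": [-4,-1,3],"yaw": 0,"gripper": 0.5},
    {"delta_pos": [-4,-1,6],"yaw": 0,"gripper": 0.5},
    {"delta_pos": [-4,-1,7],"yaw": 0,"gripper": 0.5},
    {"delta_pos": [-4,-1,7],"yaw": 0,"gripper": 0.5},
  ],
)

```text
time: 19.32
tool_pos: [0.5216, -0.1119, 0.0536]
tool_rot: [0.707, 0.707, -0.0, -0.0]
ft_force: [-0.3, -0.2, -0.4]
gripper_width: 0.592
grasp_force: 62.5
```

Request:
play_rows(
  deltas=[
    {"delta_pos": [0,0,1],"yaw": 0,"gripper": 0.5},
    {"delta_pos": [0,0,1],"yaw": 0,"gripper": 0.5},
  ],
)

```text
time: 19.58
tool_pos: [0.5218, -0.1119, 0.053]
tool_rot: [0.707, 0.707, 0.0, 0.0]
ft_force: [-0.8, -0.0, 7.2]
gripper_width: 0.593
grasp_force: 66.7
```

Request:
play_rows(
  deltas=[
    {"delta_pos": [0,0,0],"yaw": 0,"gripper": 0.8},
    {"delta_pos": [0,0,0],"yaw": 0,"gripper": 0.8},
    {"delta_pos": [0,0,0],"yaw": 0,"gripper": 0.8},
    {"delta_pos": [0,0,-20],"yaw": 0,"gripper": 0.8},
    {"delta_pos": [0,0,-75],"yaw": 0,"gripper": 0.8},
    {"delta_pos": [60,-8,-85],"yaw": 0,"gripper": 0.8},
    {"delta_pos": [120,-18,-85],"yaw": 0,"gripper": 0.8},
    {"delta_pos": [180,-28,-85],"yaw": 0,"gripper": 0.8},
    {"delta_pos": [240,-38,-85],"yaw": 0,"gripper": 0.8},
    {"delta_pos": [300,-48,-85],"yaw": 0,"gripper": 0.8},
  ],
)

```text
time: 20.82
tool_pos: [0.4733, 0.19, 0.1378]
tool_rot: [0.707, 0.707, 0.0, 0.0]
ft_force: [1.4, 0.4, 0.1]
gripper_width: 0.8
grasp_force: 0.0
```

Request:
play_rows(
  deltas=[
    {"delta_pos": [30,-2,0],"yaw": 0,"gripper": 0.8},
    {"delta_pos": [40,-2,0],"yaw": 0,"gripper": 0.8},
    {"delta_pos": [40,-2,0],"yaw": 0,"gripper": 0.8},
    {"delta_pos": [40,-2,0],"yaw": 0,"gripper": 0.8},
  ],
)

```text
time: 21.32
tool_pos: [0.4719, 0.227, 0.1376]
tool_rot: [0.708, 0.707, -0.0, -0.0]
ft_force: [-0.7, -1.0, -0.4]
gripper_width: 0.801
grasp_force: 0.0
```

```bash
python3 - <<'E'
from h import *
f=grab('top','t4');g=grab('side','s6');print(telemetry.get_obs()['tool_pos'])
print((w2px(f,[[.522,-.112,.054],[.522,-.112,.012],[.536,-.219,.022],[.5335,-.334,.022]])+.44-[265,140])*8)
a=cv2.imread('pics/t4.png');s=cv2.imread('pics/s6.png')
A=cv2.resize(a[140:190,265:330],(520,400),interpolation=cv2.INTER_CUBIC)
B=cv2.resize(s[185:240,285:350],(260,220),interpolation=cv2.INTER_CUBIC)
c=np.zeros((400,800,3),np.uint8);c[:,:520]=A;c[:220,530:790]=B;cv2.imwrite('pics/t4c.png',c)
E
```

```text
[0.47197443 0.22700737 0.13764199]
[[225.15768888 176.08979386]
 [215.41382925 200.13292899]
 [502.96847942 162.57411178]
 [807.77628712 174.39560642]]
```

View pics/t4c.png

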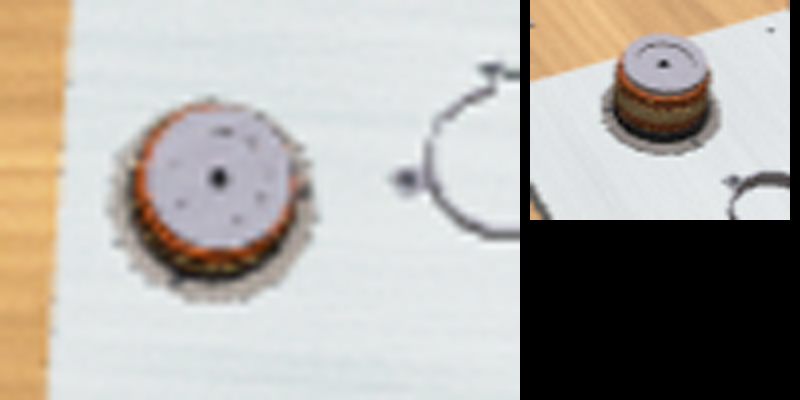

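The plate is at (219,177), against (225,176) ideal, so about 2 mm off and flat. Now the tall can.

Request:
play_rows(
  deltas=[
    {"delta_pos": [-3,0,20],"yaw": 0,"gripper": 0.8},
    {"delta_pos": [-3,0,50],"yaw": 0,"gripper": 0.8},
    {"delta_pos": [-3,0,85],"yaw": 0,"gripper": 0.8},
    {"delta_pos": [-3,0,103],"yaw": 0,"gripper": 0.8},
    {"delta_pos": [-3,0,103],"yaw": 0,"gripper": 0.8},
    {"delta_pos": [-3,0,103],"yaw": 0,"gripper": 0.3},
    {"delta_pos": [-3,0,103],"yaw": 0,"gripper": 0.3},
    {"delta_pos": [-3,0,103],"yaw": 0,"gripper": 0.3},
    {"delta_pos": [-3,0,103],"yaw": 0,"gripper": 0.3},
    {"delta_pos": [-3,0,103],"yaw": 0,"gripper": 0.3},
  ],
)

```text
time: 22.68
tool_pos: [0.4725, 0.2252, 0.0358]
tool_rot: [0.707, 0.707, 0.001, 0.0]
ft_force: [-0.4, -2.1, 7.4]
gripper_width: 0.409
grasp_force: 59.0
```

Request:
play_rows(
  deltas=[
    {"delta_pos": [0,0,-30],"yaw": 0,"gripper": 0.3},
    {"delta_pos": [0,0,-75],"yaw": 0,"gripper": 0.3},
    {"delta_pos": [-20,3,-95],"yaw": 0,"gripper": 0.3},
    {"delta_pos": [-60,9,-100],"yaw": 0,"gripper": 0.3},
    {"delta_pos": [-110,16,-100],"yaw": 0,"gripper": 0.3},
    {"delta_pos": [-160,23,-100],"yaw": 0,"gripper": 0.3},
    {"delta_pos": [-210,30,-100],"yaw": 0,"gripper": 0.3},
    {"delta_pos": [-260,37,-100],"yaw": 0,"gripper": 0.3},
    {"delta_pos": [-310,44,-100],"yaw": 0,"gripper": 0.3},
    {"delta_pos": [-350,50,-100],"yaw": 0,"gripper": 0.3},
  ],
)

```text
time: 23.92
tool_pos: [0.522, -0.127, 0.1356]
tool_rot: [0.708, 0.707, 0.0, 0.001]
ft_force: [0.3, 0.4, -1.0]
gripper_width: 0.406
grasp_force: 59.9
```

Request:
play_rows(
  deltas=[
    {"delta_pos": [-45,6,0],"yaw": 0,"gripper": 0.3},
    {"delta_pos": [-85,12,0],"yaw": 0,"gripper": 0.3},
    {"delta_pos": [-94,14,0],"yaw": 0,"gripper": 0.3},
    {"delta_pos": [-94,14,25],"yaw": 0,"gripper": 0.3},
    {"delta_pos": [-94,14,50],"yaw": 0,"gripper": 0.3},
    {"delta_pos": [-94,14,60],"yaw": 0,"gripper": 0.3},
    {"delta_pos": [-94,14,60],"yaw": 0,"gripper": 0.3},
    {"delta_pos": [-94,14,60],"yaw": 0,"gripper": 0.3},
  ],
)

```text
time: 24.92
tool_pos: [0.5362, -0.2189, 0.0756]
tool_rot: [0.707, 0.707, 0.0, 0.001]
ft_force: [-0.0, -0.2, -0.5]
gripper_width: 0.409
grasp_force: 59.9
```

Request:
play_rows(
  deltas=[
    {"delta_pos": [0,0,10],"yaw": 0,"gripper": 0.3},
    {"delta_pos": [0,0,20],"yaw": 0,"gripper": 0.3},
    {"delta_pos": [0,0,28],"yaw": 0,"gripper": 0.3},
    {"delta_pos": [0,0,32],"yaw": 0,"gripper": 0.3},
    {"delta_pos": [0,0,32],"yaw": 0,"gripper": 0.3},
    {"delta_pos": [0,0,32],"yaw": 0,"gripper": 0.3},
  ],
)

```text
time: 25.68
tool_pos: [0.5352, -0.2188, 0.0428]
tool_rot: [0.707, 0.707, -0.0, -0.0]
ft_force: [-4.2, 1.2, 10.7]
gripper_width: 0.407
grasp_force: 60.9
```

Request:
play_rows(
  deltas=[
    {"delta_pos": [0,0,1],"yaw": 0,"gripper": 0.3},
    {"delta_pos": [0,0,1],"yaw": 0,"gripper": 0.3},
  ],
)

```text
time: 25.92
tool_pos: [0.5352, -0.2188, 0.0428]
tool_rot: [0.707, 0.707, -0.0, -0.0]
ft_force: [-9.4, 3.6, 28.9]
gripper_width: 0.411
grasp_force: 63.1
```

It is on the floor at the expected height. Release and head for the short can.

Request:
play_rows(
  deltas=[
    {"delta_pos": [0,0,-1],"yaw": 0,"gripper": 0.3},
    {"delta_pos": [0,0,-1],"yaw": 0,"gripper": 0.75},
    {"delta_pos": [0,0,-1],"yaw": 0,"gripper": 0.75},
    {"delta_pos": [0,0,-1],"yaw": 0,"gripper": 0.75},
    {"delta_pos": [0,0,-20],"yaw": 0,"gripper": 0.75},
    {"delta_pos": [0,0,-75],"yaw": 0,"gripper": 0.75},
    {"delta_pos": [40,-4,-100],"yaw": 0,"gripper": 0.75},
    {"delta_pos": [100,-10,-100],"yaw": 0,"gripper": 0.75},
    {"delta_pos": [160,-16,-100],"yaw": 0,"gripper": 0.75},
    {"delta_pos": [220,-22,-100],"yaw": 0,"gripper": 0.75},
  ],
)

```text
time: 27.18
tool_pos: [0.5135, 0.0028, 0.1418]
tool_rot: [0.707, 0.707, 0.0, 0.0]
ft_force: [0.1, 0.1, 0.2]
gripper_width: 0.751
grasp_force: 0.0
```

Request:
play_rows(
  deltas=[
    {"delta_pos": [60,-6,0],"yaw": 0,"gripper": 0.75},
    {"delta_pos": [120,-12,0],"yaw": 0,"gripper": 0.75},
    {"delta_pos": [180,-18,0],"yaw": 0,"gripper": 0.75},
    {"delta_pos": [240,-25,0],"yaw": 0,"gripper": 0.75},
    {"delta_pos": [300,-30,0],"yaw": 0,"gripper": 0.75},
    {"delta_pos": [335,-34,0],"yaw": 0,"gripper": 0.75},
    {"delta_pos": [335,-34,0],"yaw": 0,"gripper": 0.75},
    {"delta_pos": [335,-34,0],"yaw": 0,"gripper": 0.75},
  ],
)

```text
time: 28.18
tool_pos: [0.4796, 0.3356, 0.1414]
tool_rot: [0.707, 0.707, -0.0, 0.0]
ft_force: [-0.2, -0.8, -0.6]
gripper_width: 0.752
grasp_force: 0.0
```

```bash
python3 - <<'E'
from h import *
f=grab('top','t5');g=grab('side','s7');print(telemetry.get_obs()['tool_pos'])
print((w2px(f,[[.536,-.219,.072]])+.44-[300,130])*8)
a=cv2.imread('pics/t5.png');s=cv2.imread('pics/s7.png')
A=cv2.resize(a[130:190,300:355],(440,480),interpolation=cv2.INTER_CUBIC)
B=cv2.resize(s[190:280,310:370],(300,450),interpolation=cv2.INTER_CUBIC)
c=np.zeros((480,760,3),np.uint8);c[:,:440]=A;c[:450,450:750]=B;cv2.imwrite('pics/t5c.png',c)
E
```

```text
[0.47997562 0.33504657 0.14162226]
[[244.9342867  212.35646629]]
```

View pics/t5c.png

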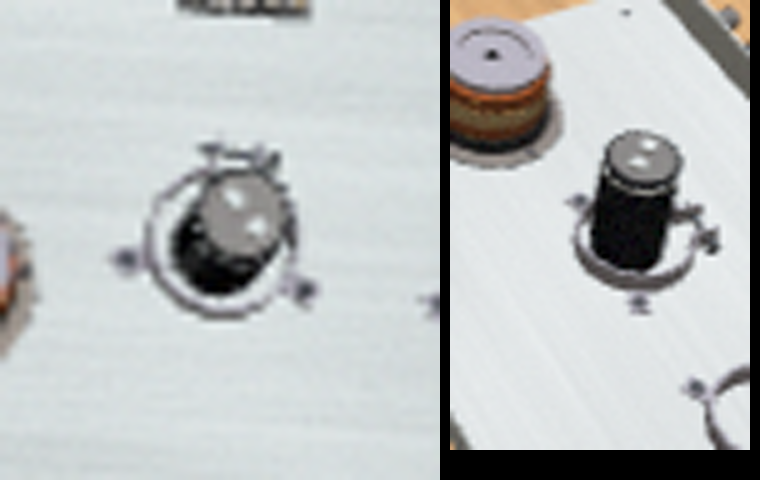

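The tall can stands upright inside the left clamp, roughly centred: base about (221,246) against ring (220,242). Now grasp the short can.

Request:
play_rows(
  deltas=[
    {"delta_pos": [1,0,30],"yaw": 0,"gripper": 0.75},
    {"delta_pos": [1,0,65],"yaw": 0,"gripper": 0.75},
    {"delta_pos": [1,0,100],"yaw": 0,"gripper": 0.75},
    {"delta_pos": [1,0,114],"yaw": 0,"gripper": 0.75},
    {"delta_pos": [1,0,114],"yaw": 0,"gripper": 0.75},
    {"delta_pos": [1,0,114],"yaw": 0,"gripper": 0.3},
    {"delta_pos": [1,0,114],"yaw": 0,"gripper": 0.3},
    {"delta_pos": [1,0,114],"yaw": 0,"gripper": 0.3},
    {"delta_pos": [1,0,114],"yaw": 0,"gripper": 0.3},
    {"delta_pos": [1,0,114],"yaw": 0,"gripper": 0.3},
  ],
)

```text
time: 29.52
tool_pos: [0.4806, 0.3375, 0.0293]
tool_rot: [0.707, 0.707, 0.001, 0.0]
ft_force: [-1.1, -2.7, 9.5]
gripper_width: 0.404
grasp_force: 58.9
```

Request:
play_rows(
  deltas=[
    {"delta_pos": [0,0,-30],"yaw": 0,"gripper": 0.3},
    {"delta_pos": [0,0,-80],"yaw": 0,"gripper": 0.3},
    {"delta_pos": [-20,2,-110],"yaw": 0,"gripper": 0.3},
    {"delta_pos": [-60,5,-120],"yaw": 0,"gripper": 0.3},
    {"delta_pos": [-110,9,-120],"yaw": 0,"gripper": 0.3},
    {"delta_pos": [-160,13,-120],"yaw": 0,"gripper": 0.3},
    {"delta_pos": [-210,17,-120],"yaw": 0,"gripper": 0.3},
    {"delta_pos": [-260,21,-120],"yaw": 0,"gripper": 0.3},
    {"delta_pos": [-310,25,-120],"yaw": 0,"gripper": 0.3},
    {"delta_pos": [-360,29,-120],"yaw": 0,"gripper": 0.3},
  ],
)

```text
time: 30.78
tool_pos: [0.5091, -0.0245, 0.1488]
tool_rot: [0.707, 0.707, 0.001, 0.001]
ft_force: [1.0, 0.1, -0.7]
gripper_width: 0.399
grasp_force: 59.9
```

Request:
play_rows(
  deltas=[
    {"delta_pos": [-50,4,0],"yaw": 0,"gripper": 0.3},
    {"delta_pos": [-100,8,0],"yaw": 0,"gripper": 0.3},
    {"delta_pos": [-150,12,0],"yaw": 0,"gripper": 0.3},
    {"delta_pos": [-200,16,0],"yaw": 0,"gripper": 0.3},
    {"delta_pos": [-250,20,0],"yaw": 0,"gripper": 0.3},
    {"delta_pos": [-290,23,0],"yaw": 0,"gripper": 0.3},
    {"delta_pos": [-311,24,0],"yaw": 0,"gripper": 0.3},
    {"delta_pos": [-311,24,0],"yaw": 0,"gripper": 0.3},
    {"delta_pos": [-311,24,30],"yaw": 0,"gripper": 0.3},
    {"delta_pos": [-311,24,50],"yaw": 0,"gripper": 0.3},
  ],
)

```text
time: 32.02
tool_pos: [0.5323, -0.3322, 0.0971]
tool_rot: [0.707, 0.707, 0.0, -0.0]
ft_force: [0.2, -0.9, -0.5]
gripper_width: 0.404
grasp_force: 59.9
```

Request:
play_rows(
  deltas=[
    {"delta_pos": [-1,1,20],"yaw": 0,"gripper": 0.3},
    {"delta_pos": [-1,1,38],"yaw": 0,"gripper": 0.3},
    {"delta_pos": [-1,1,45],"yaw": 0,"gripper": 0.3},
    {"delta_pos": [-1,1,45],"yaw": 0,"gripper": 0.3},
    {"delta_pos": [-1,1,45],"yaw": 0,"gripper": 0.3},
  ],
)

```text
time: 32.65
tool_pos: [0.5339, -0.3352, 0.0533]
tool_rot: [0.707, 0.707, 0.0, 0.0]
ft_force: [0.6, -0.5, -0.7]
gripper_width: 0.402
grasp_force: 59.9
```

Request:
play_rows(
  deltas=[
    {"delta_pos": [1,0,8],"yaw": 0,"gripper": 0.3},
    {"delta_pos": [1,0,14],"yaw": 0,"gripper": 0.3},
    {"delta_pos": [1,0,17],"yaw": 0,"gripper": 0.3},
    {"delta_pos": [1,0,17],"yaw": 0,"gripper": 0.3},
    {"delta_pos": [1,0,17],"yaw": 0,"gripper": 0.3},
  ],
)

```text
time: 33.28
tool_pos: [0.5333, -0.3338, 0.0362]
tool_rot: [0.707, 0.707, -0.0, -0.0]
ft_force: [-4.0, 2.9, 14.9]
gripper_width: 0.404
grasp_force: 61.6
```

On the floor. Release, rise and move away.

Request:
play_rows(
  deltas=[
    {"delta_pos": [0,0,0],"yaw": 0,"gripper": 0.75},
    {"delta_pos": [0,0,0],"yaw": 0,"gripper": 0.75},
    {"delta_pos": [0,0,0],"yaw": 0,"gripper": 0.75},
    {"delta_pos": [0,0,-20],"yaw": 0,"gripper": 0.75},
    {"delta_pos": [0,0,-75],"yaw": 0,"gripper": 0.75},
    {"delta_pos": [0,0,-130],"yaw": 0,"gripper": 0.75},
    {"delta_pos": [-60,0,-150],"yaw": 0,"gripper": 0.75},
    {"delta_pos": [-120,0,-150],"yaw": 0,"gripper": 0.75},
    {"delta_pos": [-150,0,-150],"yaw": 0,"gripper": 0.75},
    {"delta_pos": [-150,0,-150],"yaw": 0,"gripper": 0.75},
  ],
)

```text
time: 34.52
tool_pos: [0.533, -0.4862, 0.1869]
tool_rot: [0.708, 0.706, -0.0, 0.001]
ft_force: [-0.1, 0.3, 0.0]
gripper_width: 0.746
grasp_force: 0.0
```

```bash
python3 - <<'E'
from h import *
f=grab('top','t6');g=grab('side','s8');o=telemetry.get_obs();print(o['tool_pos'],o['ft_force'])
a=cv2.imread('pics/t6.png');s=cv2.imread('pics/s8.png')
A=cv2.resize(a[120:195,265:385],(800,500),interpolation=cv2.INTER_CUBIC)
cv2.imwrite('pics/t6c.png',A)
b=load('top0')['color'].astype(int)[128:158,200:228];print('reel diff',abs(b-f['color'].astype(int)[128:158,200:228]).mean())
E
```

```text
[ 0.53330459 -0.48349702  0.18638566] [0.29002057 0.73928062 0.44179328]
reel diff 49.25238095238095
```

View pics/t6c.png

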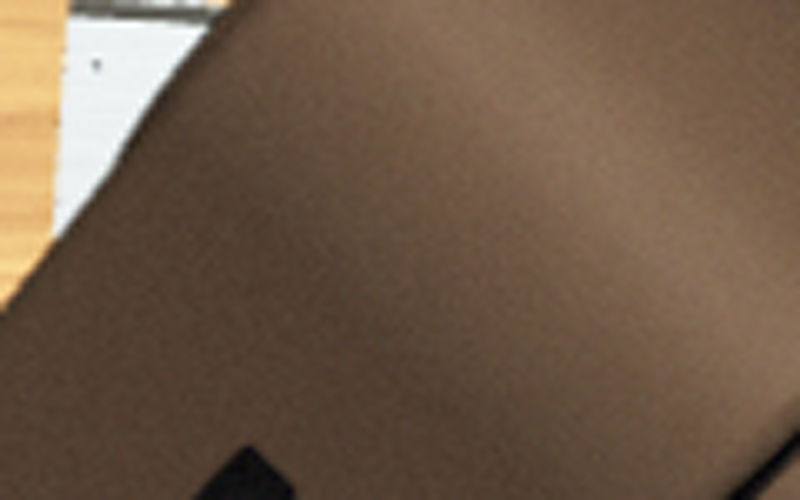

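The upper arm hides the view. I'll move to the left, staying high.

Request:
play_rows(
  deltas=[
    {"delta_pos": [60,0,-40],"yaw": 0,"gripper": 0.75},
    {"delta_pos": [120,0,-60],"yaw": 0,"gripper": 0.75},
    {"delta_pos": [180,0,-60],"yaw": 0,"gripper": 0.75},
    {"delta_pos": [240,0,-60],"yaw": 0,"gripper": 0.75},
    {"delta_pos": [300,0,-60],"yaw": 0,"gripper": 0.75},
    {"delta_pos": [360,0,-60],"yaw": 0,"gripper": 0.75},
    {"delta_pos": [420,0,-60],"yaw": 0,"gripper": 0.75},
    {"delta_pos": [480,0,-60],"yaw": 0,"gripper": 0.75},
    {"delta_pos": [540,0,-60],"yaw": 0,"gripper": 0.75},
    {"delta_pos": [600,0,-60],"yaw": 0,"gripper": 0.75},
  ],
)

```text
time: 35.88
tool_pos: [0.5325, 0.1189, 0.2464]
tool_rot: [0.707, 0.707, 0.0, 0.0]
ft_force: [1.7, -0.7, 0.4]
gripper_width: 0.749
grasp_force: 0.0
```

Request:
play_rows(
  deltas=[
    {"delta_pos": [60,0,0],"yaw": 0,"gripper": 0.75},
    {"delta_pos": [120,0,0],"yaw": 0,"gripper": 0.75},
    {"delta_pos": [180,0,0],"yaw": 0,"gripper": 0.75},
    {"delta_pos": [240,-30,0],"yaw": 0,"gripper": 0.75},
    {"delta_pos": [290,-60,0],"yaw": 0,"gripper": 0.75},
    {"delta_pos": [290,-60,0],"yaw": 0,"gripper": 0.75},
    {"delta_pos": [290,-60,0],"yaw": 0,"gripper": 0.75},
  ],
)

```text
time: 36.75
tool_pos: [0.4727, 0.4065, 0.2461]
tool_rot: [0.707, 0.708, -0.0, 0.0]
ft_force: [-0.6, -0.5, 0.4]
gripper_width: 0.752
grasp_force: 0.0
```

```bash
python3 - <<'E'
from h import *
f=grab('top','t7');g=grab('side','s9');o=telemetry.get_obs();print(o['tool_pos'])
a=cv2.imread('pics/t7.png');s=cv2.imread('pics/s9.png')
k=np.array([265,120])
print((w2px(f,[[.534,-.334,.054],[.536,-.219,.072],[.522,-.112,.054]])+.42-k)*6)
A=cv2.resize(a[120:195,265:395],(780,450),interpolation=cv2.INTER_CUBIC)
B=cv2.resize(s[190:290,290:400],(165,150)); B2=s[120:240,200:330]
c=np.zeros((600,800,3),np.uint8);c[:450,:780]=A
c[450:600,:165]=B; c[450:600,180:340]=cv2.resize(cv2.imread('pics/s9.png')[130:180,270:323],(160,150));c[450:600,350:510]=cv2.resize(cv2.imread('pics/side0.png')[130:180,270:323],(160,150))
c[450:600,520:800]=cv2.resize(s[235:300,330:420],(280,150))[:, :280]
cv2.imwrite('pics/t7c.png',c)
E
```

```text
[0.47383089 0.40545054 0.24599654]
[[621.19156627 235.60439634]
 [393.58071503 219.14734972]
 [168.74826666 251.9473454 ]]
```

View pics/t7c.png

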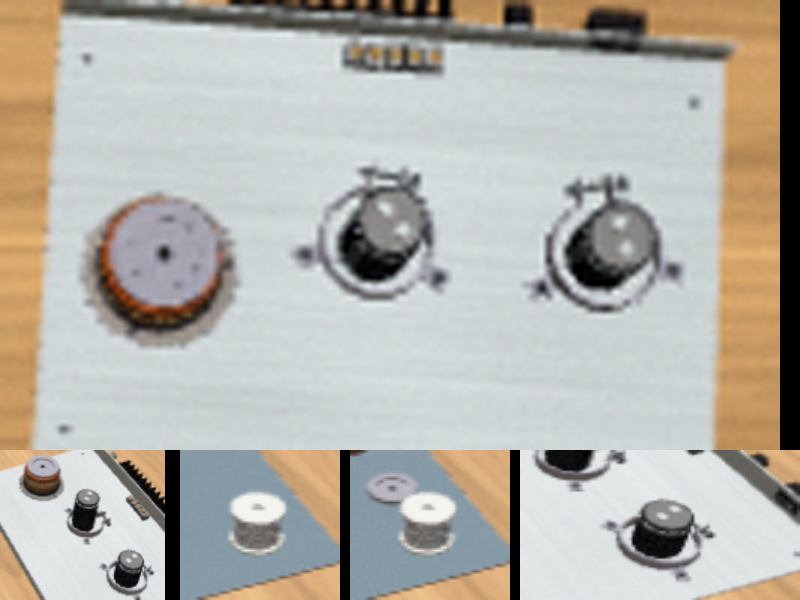

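Both cans stand upright and centred: short top (621,234), tall top (392,218), each within 2 px of ideal. The stack is flat and the reel hasn't moved. Handing in.

```bash
python3 -c "
from workcell import arm
print(arm.close_job())"
```

```text
the job is handed in; nothing more can be done
None
```

I handed the job in at about 37 s of the 138 s: the pad, transformer and plate are stacked on the disc, the tall capacitor is in the left clamp and the short one in the right, and the reel is unmoved; final pictures show all of them flat or upright and centred to within about 3 mm, but no verdict came back.

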